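Rock test of a bowed slide-warmer plate

ROBOT

A 6-joint arm with a two-finger parallel gripper is mounted at the origin on the work surface. World frame = base frame: x ahead of the robot, y to its left, z up, the work surface at z = 0. Lengths are in mm, angles in rad, forces in N, time in s.
With the tool pointing down it reaches from about 400 to 925 mm from the base axis. Payload 12.5 kg.
Tool frame: the origin (TCP) lies midway between the tips of the shut fingers; the grasp point (between the pads) lies 19 mm behind it; z points along the fingers, y is the direction in which the jaws open and shut (so a half turn about z gives the same grasp; the last joint's range is limited). The gripper opens to 95 mm and grips with 3 to 60 N. Pads are 20 mm wide; open, the fingers measure 119 mm over their backs; the gripper's body (75 mm by 180 mm) begins 59 mm behind the grasp point.
Start: joints at [1.227, 0.491, 1.559, -0, 1.092, -0.106], TCP at [147.211, 607.437, 183.761] pointing down, gripper open.
Joint ranges: [-3.1, 3.1], [-0.84, 2.19], [0.05, 2.79], [-1.13, 4.28], [0.06, 2.93], [-2.69, 2.69]. Speed limits (rad/s): [2.22, 2.22, 2.79, 3.14, 3.14, 3.14].

INTERFACE

Orientations are given as [roll, pitch, yaw] about the fixed x, y, z axes, in that order (R = Rz(yaw) Ry(pitch) Rx(roll)).
In Python, from cell import * gives the robot as it stands. The module is installed in compiled form; this text tells all that it offers.
- The arm moves only by the tool carry_out, never from a script. Its argument "moves" is a list of rows, each an object of numbers: "dx", "dy", "dz": the shift along the tool's x, y, z in m; "twist": the turn about the tool's z in degrees. A call has 1 to 5 rows; each row is the pose to reach, as a shift and turn from the pose commanded when the call began, along the tool's axes at that moment; what a row does not reach only later rows make up. A row lasts 1/10 s, in which the tool goes at most 50 mm and 8.59 degrees, less where a joint would pass 70% of its speed; a pose out of reach is approached as far as the arm can. A call with a gripper value outside its range is refused whole. "grip" is the finger opening in m, from 0 to 0.0951, set as the call begins (left out, the last holds). The fingers move at their own pace and stop on an object; the grip force is fixed at half the most. Time passes only in rows, so rows that repeat a pose let the fingers close. It gives the time, the measured TCP pose, the force and the opening at its end, in the units of the state.
- state(): the state, without advancing time (a new reading comes with each control period).
- read_camera(name): name is "scene" or "top" or "wrist"; returns (picture, depth): 480x640x3 uint8, red, green, blue; 480x640 float32, mm along the optical axis (not along the pixel's ray), 0 where there is no reading.
- camera_info(name): a dict with "mtx" (3x3 intrinsics, pixels), "dist_coeffs" ([k1, k2, p1, p2, k3] as OpenCV has them; the pictures are not rectified), "R" (3x3) and "t" (3): a world point X has camera coordinates R X + t. Camera axes: x right, y down, z forward; pixel columns grow to the right and rows downward; lengths in mm; the calibration is good to about 2 mm. A picture is of the moment at which its call begins: read the wrist's pose just before it. camera_info takes no time and is no camera call; for the wrist camera it gives the pose at the moment of the call.
- job_done(): hands the job in, once; it reports no verdict.
The state is a dict: "t": time; "joints": joint angles; "qvel": joint speeds; "tau": joint torques, N m; "eef_pos": TCP position; "tcp_rot": TCP orientation; "ft_force": force on the tool from outside, world axes, zero at the start; "moment": the same for the moment, N m; "opening": opening from 0.0 (shut) to 1.0 (fully open).
Only numpy, scipy, OpenCV 4.12 (cv2) and the standard library are available. Lean on these libraries where they do the work, as an engineer would, in place of code of your own. Each camera call takes 0.05 s, during which the arm holds its last target. There are 200 camera calls.

TASK

Check the bowed aluminium plate of the slide warmer with the steel straightedge (the one with a red and a blue end, not the white ruler): lay it on its underside along the plate's black centre line, middle over middle, and let go. Then press the red end down until it tips onto the plate, and after that the blue end until it rocks over onto the plate on that side. Leave the straightedge lying there, still centred along the line.

Things in the scene. Friction and masses are not known exactly. Their poses are not given: they have to be found in the camera images.
- straightedge: Loose steel bar 200 x 24 x 8 mm, 0.3 kg, flat on the bench to the robot's right, roughly along world y; last 35 mm red at its +x end, blue at -x. Black grip on its middle, 60 mm along x, 14 mm wide (y), 8 to 38 mm above the underside: take it there. Origin: centre of the underside; z up. A white ruler with a green rib lies beside it, nearer or farther.
- red_end (a point): Point on the bar's top surface in the middle of its red end (x = +85 mm from the bar's middle, 8 mm above the underside); axes as the bar's. Laid on the bowed plate the bar always leans to one side; about 1 N on the high end rocks it over, each end moving some 7 mm, and then it is rigid.
- blue_end (a point): Point on the bar's top surface in the middle of its blue end (x = -85 mm from the bar's middle, 8 mm above the underside); axes as the bar's. Press it from straight above like the red end.
- face (a point): Middle of the aluminium plate, 180 (x) x 280 mm (y), on the slide warmer, a fixed white box 206 x 300 mm to the robot's left. It is the plate's highest point, 62 mm above the bench, on a low ridge along x; the plate slopes down 6 mm to each y end. A flat black centre line, 4 mm wide, runs along y. z up. Either end of the bar may point to +y.
Mind the look-alikes: they are no part of the job. There is more than one size of the straightedge; the job needs the smaller.

How it is judged:
By the outcome, as a careful person would: the job done as asked, in the order asked, and still so for the second after the job is handed in, with the robot touching nothing.
It also fails if it takes over 56 s, if anything falls off the work surface, if the arm or the gripper's body presses on something with over 40 N, if the wrist force passes 120 N, or if a joint passes its speed limit or range.

## Working session

There is one attempt and no reset: what is moved stays moved. The work goes in short steps, Python scripts to look and compute and a tool call to move; the robot and the scene stay as the last step left them, time stands still between calls to the robot, and variables do not carry over. Pictures are saved under pics/ and viewed, about 8 in all and at most 12, crops included, and the job is handed in when it is done.

Besides the shell and the picture viewer there is one more tool, called after "Emit:" as name([rows], argument=value, ...), one row to a line, values as JSON. carry_out: Moves the arm, as the interface text tells. Its arguments: {"type":"object","properties":{"moves":{"type":"array","items":{"type":"object","properties":{"dx":{"type":"number"},"dy":{"type":"number"},"dz":{"type":"number"},"twist":{"type":"number"}}}},"grip":{"type":"number"}},"required":["moves"]}

```bash
mkdir -p pics
cat > h.py <<'E'
from cell import *
import numpy as np, cv2
def snap(n,f):
    i=camera_info(n); p,d=read_camera(n); cv2.imwrite(f'pics/{f}.png',p[:,:,::-1]); np.savez(f'{f}.npz',d=d,p=p,**{k:np.array(i[k]) for k in('mtx','dist_coeffs','R','t')})
    return p,d
def w(f,u,v,z=None):
    """pixel to world, by depth or by plane z"""
    a=np.load(f+'.npz'); q=cv2.undistortPoints(np.array([[[u,v]]],float),a['mtx'],a['dist_coeffs'])[0,0]
    r=np.array([q[0],q[1],1]); R,t=a['R'],a['t'].ravel(); 
    if z is None: return R.T@(r*np.median(a['d'][int(v)-1:int(v)+2,int(u)-1:int(u)+2])-t)
    c=-R.T@t; k=R.T@r; return c+k*(z-c[2])/k[2]
E
python3 - <<'E'
from h import *
print(state())
snap('top','top1')
a=np.load('top1.npz');print(a['R'],a['t'])
snap('scene','sc1')
E
```

```text
{'t': 0.0, 'joints': array([ 1.22739620e+00,  4.91560974e-01,  1.55944170e+00, -3.57045815e-06,
        1.09170961e+00, -1.05588001e-01]), 'qvel': array([ 1.61804484e-03, -1.41289876e-03, -1.61335052e-03,  3.58922276e-04,
       -2.39016749e-05, -1.54736674e-03]), 'tau': array([ 2.40480033e-03, -6.12640214e+01, -2.58178210e+01,  6.93633920e-02,
        4.82752465e-02, -8.12989288e-05]), 'eef_pos': array([147.11324575, 607.15416651, 183.16356133]), 'tcp_rot': array([-3.14047892e+00, -1.14851442e-04,  2.90378211e+00]), 'ft_force': array([ 0.19066432, -0.64057447,  0.2582473 ]), 'moment': array([-0.03979029, -0.0364424 ,  0.01430934]), 'opening': 0.9999369692477813}
[[-0.00775267 -0.99996905  0.00134135]
 [-0.9707062   0.00720365 -0.24016158]
 [ 0.24014448 -0.00316395 -0.970732  ]] [ -60.31314216  488.60477699 1059.27752788]
```

View pics/top1.png

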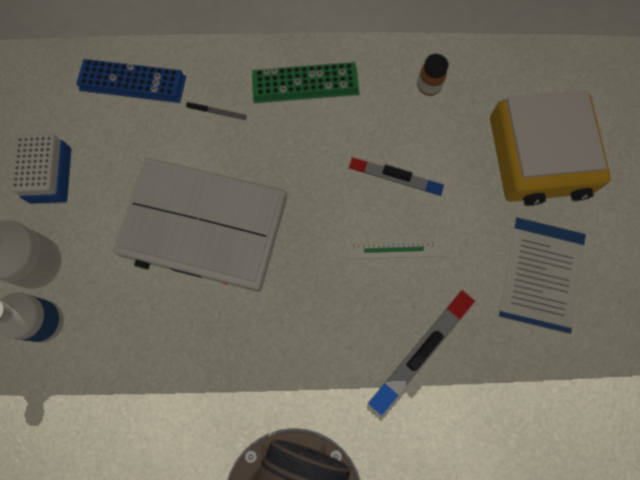

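Run:
```python
from h import *
for n,u,v in [('sr',352,162),('sb',441,189),('sm',397,174),('Lr',467,297),('Lb',377,408),('cl1',134,204),('cl2',266,236),('cmid',198,218.5),('c1',147,160),('c2',286,191),('c3',258,288),('c4',117,252)]:
    print(n,w('top1',u,v).round(1), w('top1',u,v,62 if n[0]=='c' else 8).round(1))
p=cv2.imread('pics/top1.png')
a=cv2.resize(p[140:270,330:470],(0,0),fx=5,fy=5,interpolation=cv2.INTER_CUBIC)[:600]
cv2.imwrite('pics/c1.png',a)
```

```text
sr [ 660.  -117.6    8. ] [ 660.  -117.6    8. ]
sb [ 599.5 -299.6    9.4] [ 599.9 -299.9    8. ]
sm [ 623.5 -206.8   34.4] [ 633.1 -210.2    8. ]
Lr [ 375.5 -338.3   12. ] [ 376.1 -339.3    8. ]
Lb [ 167.  -155.8   12.4] [ 166.8 -156.1    8. ]
cl1 [557.4 315.   57.2] [556.  313.3  62. ]
cl2 [491.4  53.5  54. ] [489.4  52.7  62. ]
cmid [525.3 185.2  62.2] [525.3 185.3  62. ]
c1 [653.6 298.9  46.9] [647.6 294.   62. ]
c2 [600.3  19.5  -0. ] [579.7  15.2  62. ]
c3 [391.9  68.2  43.7] [389.  66.  62.]
c4 [463.5 345.5  45.9] [459.9 339.6  62. ]
```

View pics/c1.png

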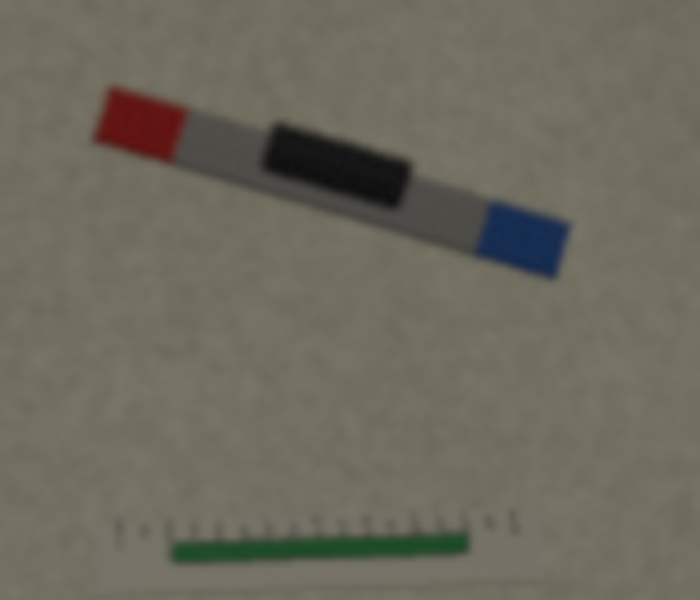

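Candidates: the bar at top px (397,176) measures about 195 mm and lies roughly along y, so it is the 200 mm straightedge. The bar at (422,352) measures about 280 mm, so it is the larger look-alike. The item at (394,249) is the white ruler with the green rib. The crop confirms red at the left (+y) and blue at the right. Next I move over the bar.

```bash
cat >> h.py <<'E'
def go(x,y,z,yawdeg):
    s=state(); p=s['eef_pos']; yw=s['tcp_rot'][2]; d=np.array([x,y,z])-p; c,q=np.cos(yw),np.sin(yw)
    tw=(np.degrees(yw)-yawdeg+180)%360-180
    print('pos',p.round(1),'rot',np.degrees(s['tcp_rot']).round(2),'F',s['ft_force'].round(2),'t',round(s['t'],2),'op',round(s['opening'],3))
    print('dx %.4f dy %.4f dz %.4f twist %.2f'%((c*d[0]+q*d[1])/1e3,(q*d[0]-c*d[1])/1e3,-d[2]/1e3,tw))
E
python3 - <<'E'
from h import *
f=lambda x,y:(330+(x+.5)/5-.5,140+(y+.5)/5-.5)
r=w('top1',*f(103.5,114),8);b=w('top1',*f(562,250),8);m=(r+b)/2;print(r,b,m,np.linalg.norm(r-b),np.degrees(np.arctan2(*(r-b)[[1,0]])))
go(m[0],m[1],190,71.7)
E
```

```text
[ 659.17900194 -114.03041227    8.        ] [ 598.63764294 -301.89657611    8.        ] [ 628.90832244 -207.96349419    8.        ] 197.3802210620155 72.13805305665781
pos [147.1 607.2 183.2] rot [-1.7994e+02 -1.0000e-02  1.6637e+02] F [-0.13 -0.3   0.43] t 0.1 op 1.0
dx -0.6603 dy -0.6787 dz -0.0068 twist 94.67
```

Emit:
carry_out([
  {"dx":-0.66,"dy":-0.68,"dz":-0.02},
  {"dx":-0.66,"dy":-0.68,"dz":-0.02},
  {"dx":-0.66,"dy":-0.68,"dz":-0.02},
  {"dx":-0.66,"dy":-0.68,"dz":-0.02},
  {"dx":-0.66,"dy":-0.68,"dz":-0.02},
])

```text
schema error: expected keys dx, dy, dz, twist
```

Emit:
carry_out([
  {"dx":-0.5,"dy":-0.51,"dz":-0.02},
  {"dx":-0.5,"dy":-0.51,"dz":-0.02},
  {"dx":-0.5,"dy":-0.51,"dz":-0.02},
  {"dx":-0.5,"dy":-0.51,"dz":-0.02},
  {"dx":-0.5,"dy":-0.51,"dz":-0.02},
])

```text
schema error: expected keys dx, dy, dz, twist
```

Emit:
carry_out([
  {"dx":-0.34,"dy":-0.35},
  {"dx":-0.34,"dy":-0.35},
  {"dx":-0.34,"dy":-0.35},
  {"dx":-0.34,"dy":-0.35},
  {"dx":-0.34,"dy":-0.35},
])

```text
schema error: expected keys dx, dy, dz, twist
```

```bash
python3 -c "
from h import *
go(628.9,-208,190,72)"
```

```text
pos [147.1 607.2 183.2] rot [-1.7994e+02 -1.0000e-02  1.6637e+02] F [-0.13 -0.3   0.43] t 0.1 op 1.0
dx -0.6603 dy -0.6787 dz -0.0068 twist 94.37
```

All four keys are needed in every row.

Emit:
carry_out([
  {"dx":-0.66,"dy":-0.68,"dz":-0.02,"twist":0},
  {"dx":-0.66,"dy":-0.68,"dz":-0.02,"twist":0},
  {"dx":-0.66,"dy":-0.68,"dz":-0.02,"twist":0},
  {"dx":-0.66,"dy":-0.68,"dz":-0.02,"twist":0},
  {"dx":-0.66,"dy":-0.68,"dz":-0.02,"twist":0},
])

```text
t: 0.6
eef_pos: [274.6, 390.3, 188.9]
tcp_rot: [-3.141, -0.0, 2.904]
ft_force: [1.0, 0.1, 0.2]
opening: 1.0
```

```bash
python3 -c "
from h import *
go(628.9,-208,190,72)"
```

```text
pos [274.6 390.3 188.9] rot [-179.99   -0.    166.4 ] F [0.97 0.11 0.22] t 0.6 op 1.0
dx -0.4850 dy -0.4982 dz -0.0011 twist 94.40
```

Emit:
carry_out([
  {"dx":-0.485,"dy":-0.5,"dz":-0.0,"twist":94},
  {"dx":-0.485,"dy":-0.5,"dz":-0.0,"twist":94},
  {"dx":-0.485,"dy":-0.5,"dz":-0.0,"twist":94},
  {"dx":-0.485,"dy":-0.5,"dz":-0.0,"twist":94},
  {"dx":-0.485,"dy":-0.5,"dz":-0.0,"twist":94},
])

```text
t: 1.1
eef_pos: [401.6, 174.8, 189.1]
tcp_rot: [3.141, -0.0, 2.148]
ft_force: [1.7, 0.8, -0.0]
opening: 0.998
```

```bash
python3 -c "
from h import *
go(628.9,-208,190,72)"
```

```text
pos [401.6 174.8 189.1] rot [179.99  -0.   123.05] F [ 1.71  0.78 -0.03] t 1.1 op 0.998
dx -0.4448 dy -0.0183 dz -0.0009 twist 51.05
```

Emit:
carry_out([
  {"dx":-0.445,"dy":-0.018,"dz":0,"twist":51},
  {"dx":-0.445,"dy":-0.018,"dz":0,"twist":51},
  {"dx":-0.445,"dy":-0.018,"dz":0,"twist":51},
  {"dx":-0.445,"dy":-0.018,"dz":0,"twist":51},
  {"dx":-0.445,"dy":-0.018,"dz":0,"twist":51},
])

```text
t: 1.6
eef_pos: [530.7, -39.5, 188.9]
tcp_rot: [-3.141, -0.0, 1.397]
ft_force: [1.4, 1.3, -0.7]
opening: 0.999
```

```bash
python3 -c "
from h import *
go(628.9,-208,190,72)"
```

```text
pos [530.7 -39.5 188.9] rot [-1.7999e+02 -1.0000e-02  8.0060e+01] F [ 1.35  1.32 -0.68] t 1.6 op 0.999
dx -0.1490 dy 0.1258 dz -0.0011 twist 8.06
```

Emit:
carry_out([
  {"dx":-0.149,"dy":0.126,"dz":0,"twist":8},
  {"dx":-0.149,"dy":0.126,"dz":0,"twist":8},
  {"dx":-0.149,"dy":0.126,"dz":0,"twist":8},
  {"dx":-0.149,"dy":0.126,"dz":0,"twist":8},
  {"dx":-0.149,"dy":0.126,"dz":0,"twist":8},
])

```text
t: 2.1
eef_pos: [630.9, -209.7, 187.5]
tcp_rot: [-3.141, 0.0, 1.261]
ft_force: [-1.2, 1.0, -0.2]
opening: 0.996
```

```bash
python3 -c "
from h import *
go(628.9,-208,190,72)
read_camera('top')
go(628.9,-208,190,72)
snap('wrist','w1')
a=np.load('w1.npz');print(a['mtx'],-a['R'].T@a['t'].ravel())
"
```

```text
pos [ 630.9 -209.7  187.5] rot [-1.7999e+02  3.0000e-02  7.2230e+01] F [-1.18  0.96 -0.24] t 2.1 op 0.996
dx 0.0010 dy -0.0025 dz -0.0025 twist 0.23
pos [ 629.8 -207.3  187.6] rot [-1.7992e+02 -1.0000e-02  7.2280e+01] F [ 0.32  0.01 -0.48] t 2.15 op 0.998
dx -0.0009 dy -0.0006 dz -0.0024 twist 0.28
[[359.10599423   0.         320.79755704]
 [  0.         359.10599423 236.67173452]
 [  0.           0.           1.        ]] [ 652.58939359 -138.41021826  388.54273212]
```

View pics/w1.png

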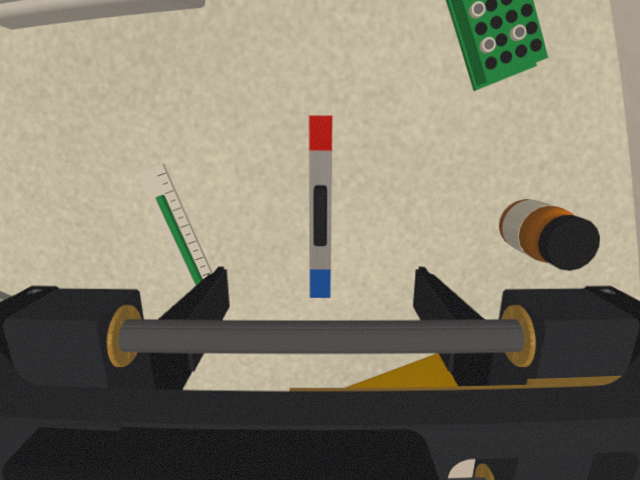

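The wrist view shows the bar upright in the frame: red end edge at (321,115), blue end edge at (320,298), grip (320,215).

```bash
python3 -c "
from h import *
r=w('w1',320.7,115.3,8);b=w('w1',320,297.7,8);m=(r+b)/2
print(r,b,m,np.linalg.norm(r-b),np.degrees(np.arctan2(*(r-b)[[1,0]])))
print(w('w1',320.3,186,38),w('w1',320.3,246,38))
go(m[0],m[1],12,72)
"
```

```text
[ 659.81850531 -114.3366618     8.        ] [ 598.06684238 -304.44363824    8.        ] [ 628.94267384 -209.39015002    8.        ] 199.8847927343395 72.00486292950028
[ 638.74855919 -178.94535097   38.        ] [ 620.13105809 -237.00068615   38.        ]
pos [ 629.2 -205.8  187.9] rot [-1.799e+02 -2.000e-02  7.236e+01] F [ 0.25  0.75 -0.19] t 2.2 op 1.001
dx -0.0035 dy 0.0008 dz 0.1759 twist 0.36
```

Emit:
carry_out([
  {"dx":-0.003,"dy":0.001,"dz":0.05,"twist":0.3},
  {"dx":-0.003,"dy":0.001,"dz":0.1,"twist":0.3},
  {"dx":-0.003,"dy":0.001,"dz":0.15,"twist":0.3},
  {"dx":-0.003,"dy":0.001,"dz":0.175,"twist":0.3},
  {"dx":-0.003,"dy":0.001,"dz":0.175,"twist":0.3},
])

```text
t: 2.7
eef_pos: [627.4, -206.2, 10.7]
tcp_rot: [-3.135, -0.001, 1.26]
ft_force: [-0.2, 0.1, -0.2]
opening: 1.003
```

Emit:
carry_out([
  {"dx":0,"dy":0,"dz":0,"twist":0},
  {"dx":0,"dy":0,"dz":0,"twist":0},
  {"dx":0,"dy":0,"dz":0,"twist":0},
  {"dx":0,"dy":0,"dz":0,"twist":0},
  {"dx":0,"dy":0,"dz":0,"twist":0},
], grip=0.0)

```text
t: 3.2
eef_pos: [629.9, -208.5, 14.8]
tcp_rot: [3.14, 0.0, 1.259]
ft_force: [0.6, -0.5, -0.4]
opening: 0.636
```

Emit:
carry_out([
  {"dx":0,"dy":0,"dz":0,"twist":0},
  {"dx":0,"dy":0,"dz":0,"twist":0},
  {"dx":0,"dy":0,"dz":0,"twist":0},
  {"dx":0,"dy":0,"dz":0,"twist":0},
  {"dx":0,"dy":0,"dz":0,"twist":0},
])

```text
t: 3.7
eef_pos: [629.6, -208.4, 13.9]
tcp_rot: [-3.141, -0.0, 1.259]
ft_force: [-0.1, 0.4, 0.4]
opening: 0.216
```

Emit:
carry_out([
  {"dx":0,"dy":0,"dz":0,"twist":0},
  {"dx":0,"dy":0,"dz":0,"twist":0},
  {"dx":0,"dy":0,"dz":0,"twist":0},
  {"dx":0,"dy":0,"dz":0,"twist":0},
  {"dx":0,"dy":0,"dz":0,"twist":0},
])

```text
t: 4.2
eef_pos: [629.6, -208.4, 13.9]
tcp_rot: [-3.141, -0.0, 1.259]
ft_force: [-0.7, -0.2, -0.5]
opening: 0.004
```

Emit:
carry_out([
  {"dx":0,"dy":0,"dz":-0.02,"twist":0},
  {"dx":0,"dy":0,"dz":-0.05,"twist":0},
  {"dx":0,"dy":0,"dz":-0.09,"twist":0},
  {"dx":0,"dy":0,"dz":-0.135,"twist":0},
  {"dx":0,"dy":0,"dz":-0.135,"twist":0},
])

```text
t: 4.7
eef_pos: [632.0, -209.4, 155.3]
tcp_rot: [3.132, 0.001, 1.259]
ft_force: [0.6, -0.3, -0.2]
opening: 0.007
```

```bash
python3 -c "
from h import *
snap('wrist','w2')
go(525.3,185.3,150,75.8)
"
```

```text
pos [ 630.8 -208.8  152.1] rot [1.7968e+02 3.0000e-02 7.2140e+01] F [-0.51 -0.3  -1.14] t 4.75 op -0.0
dx 0.3428 dy -0.2213 dz 0.0021 twist -3.66
```

View pics/w2.png

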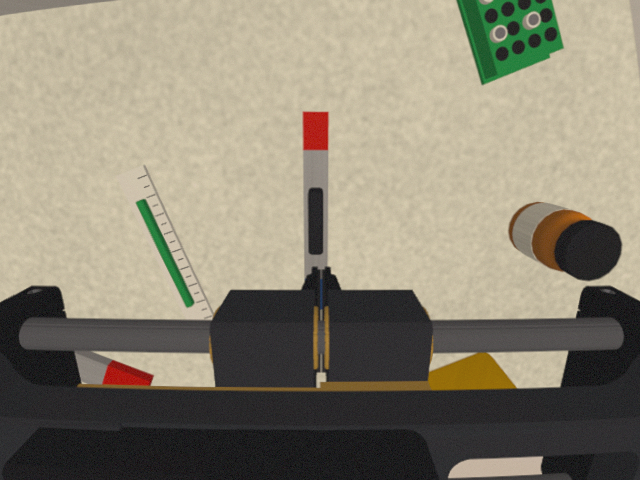

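The fingers shut fully (opening 0), so the grasp missed. The bar still lies on the bench with its grip at (316,220). I check the poses and the depth.

```bash
python3 -c "
from h import *
for f,L in (('w1',[(321,122),(320,292),(320,160),(320.3,200),(320.3,240)]),('w2',[(315.5,118),(315.5,160),(316,200),(316,245),(320,290)])):
  for p in L: print(f,p,w(f,*p).round(1))
i=camera_info('wrist')
r=w('w2',315.5,112,8);print(r, w('w2',315.5,150,8),w('w2',315.5,188,38),w('w2',316,254,38))
for z,n in ((152,0),(171,19)):
  print(cv2.projectPoints(np.array([[630.8,-208.8,z]]),cv2.Rodrigues(i['R'])[0],np.array(i['t'],float),i['mtx'],i['dist_coeffs'])[0])
snap('top','top2')
p=cv2.imread('pics/top2.png')[100:280,300:500]
cv2.imwrite('pics/c2.png',cv2.resize(p,(0,0),fx=3.3,fy=3.3,interpolation=cv2.INTER_CUBIC))
"
```

```text
w1 (321, 122) [ 658.1 -120.7    8.2]
w1 (320, 292) [ 600.3 -297.6    8.1]
w1 (320, 160) [ 645.5 -156.6    7.7]
w1 (320.3, 200) [ 634.6 -192.    38.3]
w1 (320.3, 240) [ 622.1 -231.    37.9]
w2 (315.5, 118) [ 657.8 -120.     8.4]
w2 (315.5, 160) [ 645.9 -156.4    8.3]
w2 (316, 200) [ 636.  -188.4   38.5]
w2 (316, 245) [ 623.  -228.3   38.1]
w2 (320, 290) [ 634.7 -199.6  212.2]
[ 659.48089125 -114.86634309    8.        ] [ 648.7952974  -147.56726444    8.        ] [ 638.92628975 -178.15440591   38.        ] [ 620.28720071 -236.61049202   38.        ]
[[[319.90417204 266.99408149]]]
[[[320.03285989 278.9307365 ]]]
```

View pics/c2.png

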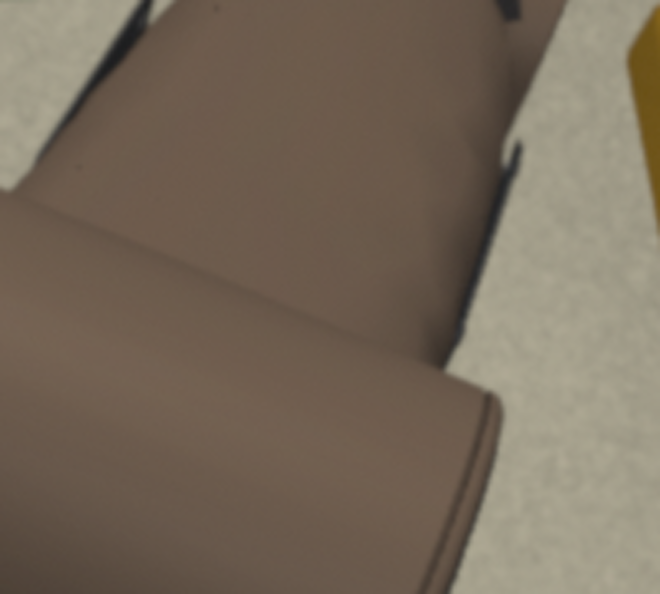

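```bash
python3 -c "
from h import *
print(state()['eef_pos'],state()['opening'])
for f,L in (('w1',[(224,270),(226,275),(224,285),(226,290),(418,270),(416,275),(430,285)]),('w2',[(312,268),(320,269),(312,272),(330,272),(320,276),(312,282),(330,282),(320,286)])):
  for p in L: print(f,p,w(f,*p).round(1))
p=cv2.imread('pics/w2.png')[180:330,220:420]
cv2.imwrite('pics/c3.png',cv2.resize(p,(0,0),fx=4,fy=4,interpolation=cv2.INTER_CUBIC))
"
```

```text
[ 629.84280938 -208.48297283  149.85390501] 0.0031688055765029515
w1 (224, 270) [ 587.3 -183.   220.3]
w1 (226, 275) [ 587.5 -185.6  220.9]
w1 (224, 285) [ 586.4 -188.9  225.5]
w1 (226, 290) [ 585.3 -192.5  222.9]
w1 (418, 270) [ 679.5 -212.1  221.2]
w1 (416, 275) [ 678.  -214.6  220.8]
w1 (430, 285) [ 680.  -212.5  240. ]
w2 (312, 268) [ 631.6 -197.   188.6]
w2 (320, 269) [ 616.2 -261.9    9.4]
w2 (312, 272) [ 631.7 -196.9  194.6]
w2 (330, 272) [ 639.8 -199.9  193.7]
w2 (320, 276) [ 634.9 -199.6  195.8]
w2 (312, 282) [ 631.7 -197.3  206.2]
w2 (330, 282) [ 639.5 -199.5  207.1]
w2 (320, 286) [ 634.8 -199.4  208.3]
```

View pics/c3.png

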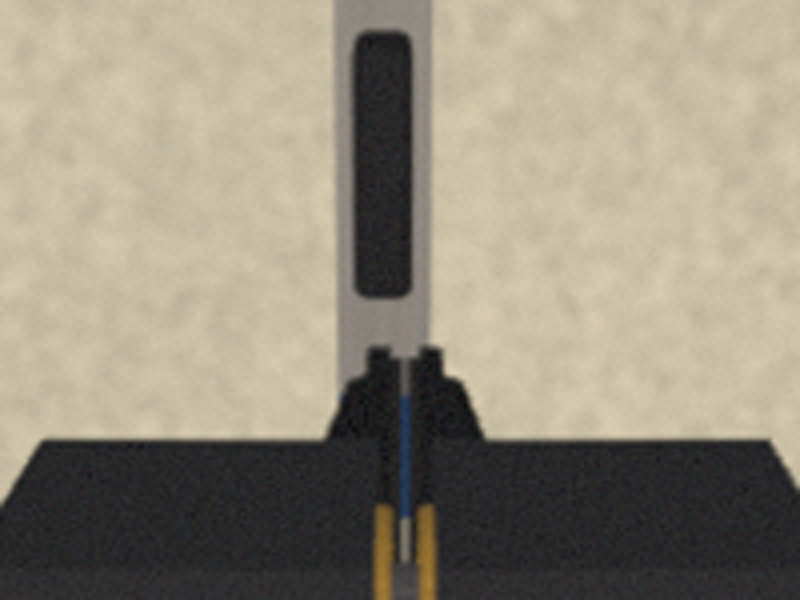

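The crop shows the shut finger tips at row ~267. Depth puts them near z≈188 while the state says TCP z≈152, so the real tips sit ~35 mm above the reported TCP and closed above the 38 mm grip. I quantify this offset.

```bash
python3 -c "
from h import *
for f,cols in (('w1',range(221,229)),('w1',range(414,424,2)),('w2',[311,313,315,327,329])):
  for c in cols:
    print(f,c,[(r,*w(f,c,r).round(0)[[1,2]]) for r in range(264,275,2)])
"
python3 -c "
from h import *
i=camera_info('wrist');print(np.array(i['R']).round(3),i['dist_coeffs']);go(629.4,-208,40,72)"
```

```text
w1 221 [(264, np.float64(-234.0), np.float64(-0.0)), (266, np.float64(-236.0), np.float64(0.0)), (268, np.float64(-181.0), np.float64(221.0)), (270, np.float64(-182.0), np.float64(223.0)), (272, np.float64(-182.0), np.float64(225.0)), (274, np.float64(-183.0), np.float64(226.0))]
w1 222 [(264, np.float64(-234.0), np.float64(-0.0)), (266, np.float64(-236.0), np.float64(-0.0)), (268, np.float64(-182.0), np.float64(220.0)), (270, np.float64(-182.0), np.float64(223.0)), (272, np.float64(-183.0), np.float64(223.0)), (274, np.float64(-183.0), np.float64(225.0))]
w1 223 [(264, np.float64(-234.0), np.float64(-0.0)), (266, np.float64(-236.0), np.float64(-0.0)), (268, np.float64(-182.0), np.float64(219.0)), (270, np.float64(-183.0), np.float64(221.0)), (272, np.float64(-183.0), np.float64(223.0)), (274, np.float64(-184.0), np.float64(225.0))]
w1 224 [(264, np.float64(-235.0), np.float64(-0.0)), (266, np.float64(-237.0), np.float64(0.0)), (268, np.float64(-183.0), np.float64(218.0)), (270, np.float64(-183.0), np.float64(220.0)), (272, np.float64(-183.0), np.float64(222.0)), (274, np.float64(-18
[... 3512 characters left out ...]
), (270, np.float64(-199.0), np.float64(191.0)), (272, np.float64(-199.0), np.float64(195.0)), (274, np.float64(-199.0), np.float64(197.0))]
w2 329 [(264, np.float64(-263.0), np.float64(0.0)), (266, np.float64(-265.0), np.float64(0.0)), (268, np.float64(-199.0), np.float64(189.0)), (270, np.float64(-200.0), np.float64(191.0)), (272, np.float64(-199.0), np.float64(195.0)), (274, np.float64(-199.0), np.float64(197.0))]
[[ 0.952 -0.307  0.002]
 [-0.298 -0.919  0.259]
 [-0.078 -0.247 -0.966]] [-0.05414839  0.          0.          0.          0.        ]
pos [ 629.8 -208.5  149.9] rot [1.7989e+02 1.0000e-02 7.2130e+01] F [-0.23  0.58 -0.31] t 4.8 op 0.003
dx 0.0003 dy -0.0006 dz 0.1099 twist 0.13
```

Reported z + ~31 mm gives the real tip height. I open the gripper, descend so the tips come to ~13 mm (reported ≈ -18), and watch the force.

Emit:
carry_out([
  {"dx":0,"dy":0,"dz":0.0,"twist":0},
  {"dx":0,"dy":0,"dz":0.0,"twist":0},
  {"dx":0,"dy":0,"dz":0.0,"twist":0},
  {"dx":0,"dy":0,"dz":0.03,"twist":0},
  {"dx":0,"dy":0,"dz":0.06,"twist":0},
], grip=0.06)

```text
t: 5.3
eef_pos: [629.9, -208.5, 88.3]
tcp_rot: [3.141, -0.0, 1.259]
ft_force: [0.3, 0.2, -0.3]
opening: 0.366
```

Emit:
carry_out([
  {"dx":0,"dy":0,"dz":0,"twist":0},
  {"dx":0,"dy":0,"dz":0.02,"twist":0},
  {"dx":0,"dy":0,"dz":0.05,"twist":0},
  {"dx":0,"dy":0,"dz":0.08,"twist":0},
  {"dx":0,"dy":0,"dz":0.09,"twist":0},
])

```text
t: 5.8
eef_pos: [628.9, -208.1, -2.7]
tcp_rot: [-3.139, -0.0, 1.259]
ft_force: [-0.5, 0.1, 0.2]
opening: 0.635
```

```bash
python3 -c "
from h import *
read_camera('top');go(629.4,-208,-18,72)"
```

```text
pos [ 628.8 -208.1   -3.1] rot [-1.7981e+02 -3.0000e-02  7.2130e+01] F [-0.57  0.24 -0.27] t 5.85 op 0.625
dx 0.0002 dy 0.0005 dz 0.0149 twist 0.13
```

Emit:
carry_out([
  {"dx":0,"dy":0,"dz":0.004,"twist":0},
  {"dx":0,"dy":0,"dz":0.008,"twist":0},
  {"dx":0,"dy":0,"dz":0.012,"twist":0},
  {"dx":0,"dy":0,"dz":0.015,"twist":0},
  {"dx":0,"dy":0,"dz":0.015,"twist":0},
])

```text
t: 6.35
eef_pos: [629.6, -208.4, -16.0]
tcp_rot: [-3.142, -0.0, 1.259]
ft_force: [0.7, 1.2, -0.0]
opening: 0.636
```

Emit:
carry_out([
  {"dx":0,"dy":0,"dz":0,"twist":0},
  {"dx":0,"dy":0,"dz":0,"twist":0},
  {"dx":0,"dy":0,"dz":0,"twist":0},
  {"dx":0,"dy":0,"dz":0,"twist":0},
  {"dx":0,"dy":0,"dz":0,"twist":0},
], grip=0.0)

```text
t: 6.85
eef_pos: [629.7, -208.4, -16.0]
tcp_rot: [3.142, -0.0, 1.259]
ft_force: [-1.2, 0.5, -0.4]
opening: 0.27
```

Emit:
carry_out([
  {"dx":0,"dy":0,"dz":0,"twist":0},
  {"dx":0,"dy":0,"dz":0,"twist":0},
  {"dx":0,"dy":0,"dz":0,"twist":0},
  {"dx":0,"dy":0,"dz":0,"twist":0},
  {"dx":0,"dy":0,"dz":0,"twist":0},
])

```text
t: 7.35
eef_pos: [629.5, -208.3, -16.0]
tcp_rot: [-3.141, -0.0, 1.259]
ft_force: [-0.9, 0.1, 0.1]
opening: 0.142
```

Opening 0.142 (13.5 mm), so the grip is held. Lift.

Emit:
carry_out([
  {"dx":0,"dy":0,"dz":-0.01,"twist":0},
  {"dx":0,"dy":0,"dz":-0.04,"twist":0},
  {"dx":0,"dy":0,"dz":-0.08,"twist":0},
  {"dx":0,"dy":0,"dz":-0.12,"twist":0},
  {"dx":0,"dy":0,"dz":-0.15,"twist":0},
])

```text
t: 7.85
eef_pos: [630.0, -208.5, 137.1]
tcp_rot: [3.139, 0.0, 1.259]
ft_force: [0.6, -0.5, -2.9]
opening: 0.145
```

```bash
python3 -c "
from h import *
read_camera('top');a=np.load('top1.npz')
# line fit on the plate
p=a['p'].astype(int).sum(2); m=np.zeros(p.shape,bool)
for u in range(140,262):
  v0=204+(u-134)*32/132; vs=np.arange(int(v0)-5,int(v0)+7); 
  c=p[vs,u]; wt=np.clip(np.median(c)-c-20,0,None); 
  if u%12==0: 
    vv=(wt*vs).sum()/wt.sum(); X=w('top1',u,vv,62); X=w('top1',u,vv,62-6*abs(X[1]-185)/136); print(u,round(vv,2),X.round(1))
go(525.3,185.3,134,75.8)"
```

```text
144 205.64 [553.9 294.7  57.2]
156 208.44 [547.6 270.1  58.3]
168 211.29 [541.2 245.6  59.4]
180 214.13 [534.9 221.4  60.4]
192 216.93 [528.8 197.3  61.5]
204 219.92 [522.5 173.6  61.5]
216 222.97 [516.5 150.2  60.4]
228 226.05 [510.4 126.8  59.4]
240 229.12 [504.4 103.5  58.4]
252 232.18 [498.4  80.3  57.4]
pos [ 631.7 -209.2  141.8] rot [1.7952e+02 4.0000e-02 7.2140e+01] F [ 1.93 -1.58  2.03] t 7.9 op 0.146
dx 0.3429 dy -0.2222 dz 0.0078 twist -3.66
```

Emit:
carry_out([
  {"dx":0.043,"dy":-0.028,"dz":0,"twist":-1},
  {"dx":0.084,"dy":-0.055,"dz":0,"twist":-2},
  {"dx":0.125,"dy":-0.082,"dz":0,"twist":-3},
  {"dx":0.166,"dy":-0.108,"dz":0,"twist":-3.4},
  {"dx":0.206,"dy":-0.134,"dz":0,"twist":-3.4},
])

```text
t: 8.4
eef_pos: [564.5, 30.5, 134.4]
tcp_rot: [3.141, -0.0, 1.318]
ft_force: [0.7, 0.2, -3.5]
opening: 0.146
```

Emit:
carry_out([
  {"dx":0.04,"dy":-0.017,"dz":0,"twist":0},
  {"dx":0.075,"dy":-0.035,"dz":0,"twist":0},
  {"dx":0.075,"dy":-0.035,"dz":0,"twist":0},
  {"dx":0.075,"dy":-0.035,"dz":0,"twist":0},
  {"dx":0.075,"dy":-0.035,"dz":0,"twist":0},
])

```text
t: 8.9
eef_pos: [550.4, 109.5, 134.1]
tcp_rot: [3.141, 0.0, 1.318]
ft_force: [0.1, 0.1, -2.7]
opening: 0.145
```

```bash
python3 -c "
from h import *
go(525.3,185.3,134,75.5)
snap('wrist','w3')"
```

```text
pos [550.4 109.5 134.1] rot [179.99   0.    75.51] F [ 0.14  0.12 -2.71] t 8.9 op 0.145
dx 0.0671 dy -0.0432 dz 0.0001 twist 0.01
```

View pics/w3.png

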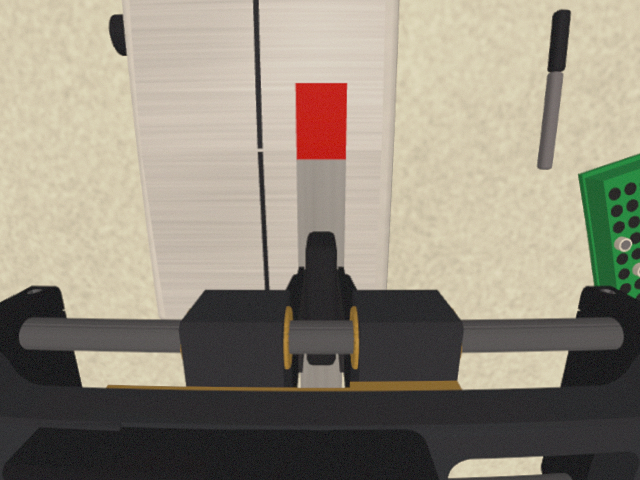

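The red end edge runs (296,83)–(347,83), held straight. The plate's centre line shows a small gap at (260.5,150), on the ridge: that is the plate middle.

```bash
python3 -c "
from h import *
m=w('w3',260.5,150,62);print('mid',m,w('w3',260.5,165))
for p in [(256.5,20),(258.5,90),(259.5,130),(263.7,220),(266.5,280)]: 
  X=w('w3',*p,62);k=abs((X-m)@np.array([.25,.968,0]));print(w('w3',*p,62-6*k/140))
a=w('w3',321.5,83.3);b=w('w3',321.5,150);print('bar',a,b,w('w3',321.5,90)[2],w('w3',321.5,200)[2], w('w3',321.5,83.3,158),w('w3',321.5,225,158),w('w3',321.5,159,158))
"
```

```text
mid [524.14632122 184.48007583  62.        ] [520.86994479 173.92930281  61.45914137]
[546.35782726 271.17792869  58.21388134]
[534.64220601 225.57072268  60.19296358]
[527.48336794 198.47773613  61.38429678]
[510.61898117 132.50155003  59.72007798]
[497.59923042  82.87841271  57.57673985]
bar [575.92842351 204.76280869 157.19827328] [568.31809483 175.36438221 158.10031174] 158.15249473795876 158.7008916191912 [575.89693515 204.64984442 158.        ] [559.03711555 139.49268575 158.        ] [567.25077669 171.23849574 158.        ]
```

Emit:
carry_out([
  {"dx":0.03,"dy":-0.02,"dz":0,"twist":0},
  {"dx":0.055,"dy":-0.037,"dz":0,"twist":0},
  {"dx":0.067,"dy":-0.045,"dz":0.02,"twist":0},
  {"dx":0.067,"dy":-0.045,"dz":0.05,"twist":0},
  {"dx":0.067,"dy":-0.045,"dz":0.07,"twist":0},
])

```text
t: 9.45
eef_pos: [523.2, 185.6, 62.7]
tcp_rot: [-3.141, 0.0, 1.318]
ft_force: [0.1, 0.0, -2.6]
opening: 0.143
```

Emit:
carry_out([
  {"dx":0,"dy":0,"dz":0,"twist":0},
  {"dx":0,"dy":0,"dz":0,"twist":0},
])

```text
t: 9.65
eef_pos: [523.9, 185.5, 64.3]
tcp_rot: [-3.141, 0.0, 1.317]
ft_force: [0.4, 0.5, -1.5]
opening: 0.144
```

```bash
python3 -c "
from h import *
go(523.7,185.9,46,75.5)
snap('wrist','w4')"
```

```text
pos [523.9 185.5  64.3] rot [-179.99    0.     75.46] F [ 0.43  0.5  -1.54] t 9.65 op 0.144
dx 0.0003 dy -0.0003 dz 0.0183 twist -0.04
```

View pics/w4.png

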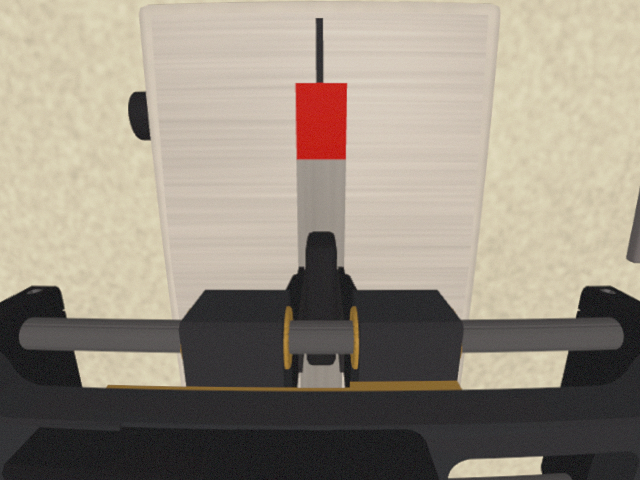

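Bar mid column is 321.5 at row 83; the line runs at col 319.5 just beyond it. I compute the lateral offset.

```bash
python3 -c "
from h import *
n=np.array([.968,-.2504,0]);d=np.array([.2504,.968,0]);o=np.array([523.9,185.5,0])
for p,z in [((319.5,20),56.3),((319.7,78),57.5),((321.5,83.3),88.3),((321.3,159),88.3),((321.3,220),88.3)]:
  X=w('w4',*p,z)-o;print((X@n).round(2),(X@d).round(2))
go(523.9,185.5,46,75.5)
"
```

```text
-0.02 134.99
0.03 105.73
0.93 98.51
0.8 64.02
0.77 33.84
pos [524.1 185.7  64.9] rot [ 1.7994e+02 -3.0000e-02  7.5470e+01] F [ 0.67  0.51 -2.24] t 9.7 op 0.146
dx -0.0003 dy -0.0002 dz 0.0189 twist -0.03
```

Emit:
carry_out([
  {"dx":0,"dy":-0.0008,"dz":0.005,"twist":0},
  {"dx":0,"dy":-0.0008,"dz":0.01,"twist":0},
  {"dx":0,"dy":-0.0008,"dz":0.014,"twist":0},
  {"dx":0,"dy":-0.0008,"dz":0.016,"twist":0},
  {"dx":0,"dy":-0.0008,"dz":0.016,"twist":0},
])

```text
t: 10.2
eef_pos: [522.4, 186.5, 47.7]
tcp_rot: [-3.141, 0.0, 1.318]
ft_force: [0.6, -0.2, -3.3]
opening: 0.142
```

Emit:
carry_out([
  {"dx":0,"dy":0,"dz":0.0005,"twist":0},
  {"dx":0,"dy":0,"dz":0.001,"twist":0},
  {"dx":0,"dy":0,"dz":0.001,"twist":0},
  {"dx":0,"dy":0,"dz":0.001,"twist":0},
])

```text
t: 10.6
eef_pos: [522.6, 186.5, 47.1]
tcp_rot: [3.142, -0.0, 1.318]
ft_force: [0.1, 0.3, -2.0]
opening: 0.143
```

```bash
cat > lat.py <<'E'
from h import *
import sys
f=sys.argv[1]; p,dd=snap('wrist',f); p=p.astype(int)
red=(p[...,0]>120)&(p[...,1]<70); ys,xs=np.nonzero(red&(np.arange(480)[:,None]<300)); print('red rows',np.percentile(ys,[1,99]),'cols',xs.min(),xs.max())
s=state()['eef_pos'];o=np.array([524.15,184.48,0]);n=np.array([.968,-.2504,0]);d=np.array([.2504,.968,0])
zt=w(f,xs.mean(),ys.min()+8)[2]
for r in (ys.min()+4,ys.max()-4):
  c=xs[ys==r].mean();X=w(f,c,r,zt)-o;print('bar',r,c,X@n,X@d,w(f,c,r)[2])
for r in range(ys.min()-50,ys.min()-4,12):
  g=p[r,290:350].sum(1); wt=np.clip(np.median(g)-g-150,0,None)
  if wt.sum()>0:
    c=(wt*np.arange(290,350)).sum()/wt.sum();X=w(f,c,r,57)-o;print('line',r,c,X@n,X@d)
print(s)
E
python3 lat.py w5
```

```text
red rows [ 84. 158.] cols 296 346
bar 87 321.0 -1.4193229438289945 98.4397566419527 71.18243942017665
bar 154 321.0 -1.4180686096836206 67.90549796103495 71.3859446742539
line 33 322.47805568664467 -0.685928081608851 125.31675319726187
line 45 322.4582914572864 -0.6911054631609562 119.86587001169539
line 57 322.51278538812784 -0.6597264689680721 114.3605721565148
line 69 322.4956140350877 -0.6633038821037289 108.79736259048238
[522.56611577 186.48261793  47.07070437]
```

Emit:
carry_out([
  {"dx":0,"dy":0.0007,"dz":0,"twist":0},
  {"dx":0,"dy":0.0007,"dz":0,"twist":0},
  {"dx":0,"dy":0.0007,"dz":0.0005,"twist":0},
  {"dx":0,"dy":0.0007,"dz":0.0009,"twist":0},
  {"dx":0,"dy":0.0007,"dz":0.0009,"twist":0},
])

```text
t: 11.15
eef_pos: [523.2, 186.3, 46.0]
tcp_rot: [-3.141, -0.0, 1.318]
ft_force: [-0.8, 0.3, -4.3]
opening: 0.145
```

```bash
python3 lat.py w6;python3 -c "
from h import *
go(524,185,45,75.5)"
```

```text
red rows [ 83.36 158.  ] cols 296 346
bar 86 321.0 -0.7824860659698256 98.79764131386207 70.29926724925384
bar 154 321.0 -0.781932716526445 67.86924755885208 70.06453652321167
line 32 321.1345696623871 -0.7052757581788003 125.43487711546385
line 44 321.15426052889325 -0.6953127172116271 120.0187936816132
line 56 321.1284486657621 -0.7074408325069127 114.54883773751384
line 68 321.1865596790371 -0.6784241761124618 109.02155758649573
[523.2307734  186.27847798  46.05083164]
pos [523.2 186.3  46.1] rot [-180.     -0.     75.53] F [ 0.23 -0.41 -2.92] t 11.2 op 0.145
dx -0.0010 dy 0.0011 dz 0.0011 twist 0.03
```

Emit:
carry_out([
  {"dx":0,"dy":0,"dz":0,"twist":0},
  {"dx":0,"dy":0,"dz":0,"twist":0},
  {"dx":0,"dy":0,"dz":0,"twist":0},
  {"dx":0,"dy":0,"dz":0,"twist":0},
  {"dx":0,"dy":0,"dz":0,"twist":0},
], grip=0.05)

```text
t: 11.7
eef_pos: [523.3, 186.3, 46.2]
tcp_rot: [3.141, -0.0, 1.318]
ft_force: [-0.0, -0.1, 0.0]
opening: 0.499
```

Emit:
carry_out([
  {"dx":0,"dy":0,"dz":0,"twist":0},
  {"dx":0,"dy":0,"dz":-0.02,"twist":0},
  {"dx":0,"dy":0,"dz":-0.05,"twist":0},
  {"dx":0,"dy":0,"dz":-0.07,"twist":0},
  {"dx":0,"dy":0,"dz":-0.07,"twist":0},
])

```text
t: 12.2
eef_pos: [524.4, 186.6, 118.6]
tcp_rot: [3.138, -0.002, 1.318]
ft_force: [1.1, 0.4, 0.3]
opening: 0.525
```

```bash
python3 lat.py w7;python3 -c "
from h import *
go(524,185,116,75.5)"
```

```text
red rows [102. 154.] cols 302 336
bar 105 319.0 -0.7328276086888865 97.9467450693704 69.1171506409496
bar 150 319.0 -0.7670519663593599 68.64993917403795 69.30605722406936
line 51 318.9322446143155 -0.7440588594241369 133.9538833287945
line 63 318.90104529616724 -0.7734630564421766 126.33911681378878
line 75 318.92155477031804 -0.7680986127321228 118.64317857276352
line 87 318.9918311776719 -0.7286208063698738 110.86122064608602
[523.68897632 186.42124801 117.01721592]
pos [523.7 186.4 117. ] rot [ 1.7988e+02 -7.0000e-02  7.5530e+01] F [-0.1  -0.7  -0.75] t 12.25 op 0.526
dx -0.0013 dy 0.0007 dz 0.0010 twist 0.03
```

View pics/w7.png

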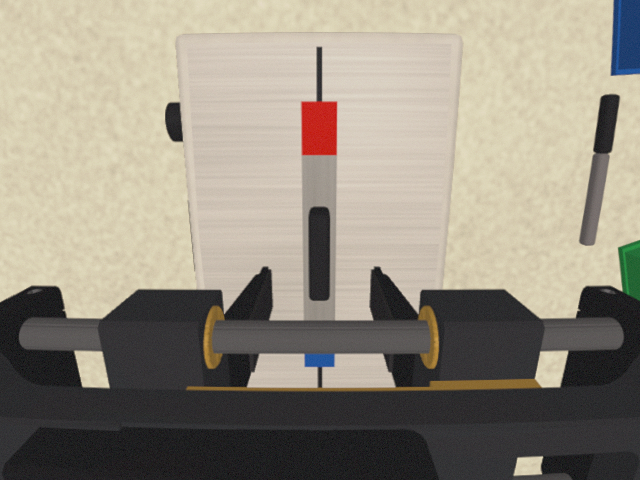

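The bar lies on the line (centre col 319, line col 319). I check which way it leans, then take shut fingers over the red end.

```bash
python3 -c "
from h import *
for r in (106,115,130,145,160,175,190): print(r,w('w7',319,r).round(1), np.mean([w('w7',c,r)[2] for c in range(308,331,3)]).round(2))
print([w('w7',319,r).round(1)[2] for r in (352,358,363)])
go(544.7,267,60,75.5)"
```

```text
106 [547.8 278.8  68.8] 69.11
115 [546.4 273.3  69. ] 69.22
130 [543.9 263.9  69.5] 69.25
145 [541.4 254.4  69.9] 69.3
160 [538.9 244.7  69.3] 69.2
175 [536.4 234.8  69.3] 69.56
190 [533.8 224.8  69.6] 69.61
[np.float64(244.3), np.float64(70.8), np.float64(70.8)]
pos [523.7 186.4 117. ] rot [ 1.7988e+02 -7.0000e-02  7.5530e+01] F [-0.1  -0.7  -0.75] t 12.25 op 0.526
dx 0.0833 dy 0.0002 dz 0.0570 twist 0.03
```

Emit:
carry_out([
  {"dx":0.04,"dy":0,"dz":0,"twist":0},
  {"dx":0.083,"dy":0,"dz":0,"twist":0},
  {"dx":0.083,"dy":0,"dz":0,"twist":0},
  {"dx":0.083,"dy":0,"dz":0,"twist":0},
  {"dx":0.083,"dy":0,"dz":0,"twist":0},
], grip=0.0)

```text
t: 12.75
eef_pos: [543.3, 265.9, 115.2]
tcp_rot: [-3.14, 0.001, 1.318]
ft_force: [-0.1, -0.2, -0.2]
opening: 0.162
```

```bash
python3 -c "
from h import *
go(544.7,267,60,75.5)"
```

```text
pos [543.3 265.9 115.2] rot [-1.7992e+02  6.0000e-02  7.5520e+01] F [-0.08 -0.23 -0.15] t 12.75 op 0.162
dx 0.0014 dy 0.0010 dz 0.0552 twist 0.02
```

Emit:
carry_out([
  {"dx":0.001,"dy":0.0005,"dz":0.025,"twist":0},
  {"dx":0.001,"dy":0.0005,"dz":0.05,"twist":0},
  {"dx":0.001,"dy":0.0005,"dz":0.06,"twist":0},
  {"dx":0.001,"dy":0.0005,"dz":0.06,"twist":0},
  {"dx":0.001,"dy":0.0005,"dz":0.06,"twist":0},
])

```text
t: 13.25
eef_pos: [545.1, 267.2, 56.8]
tcp_rot: [3.141, -0.0, 1.318]
ft_force: [0.5, 0.1, 0.5]
opening: 0.006
```

```bash
python3 -c "
from h import *
go(544.7,267,45,75.5)
snap('wrist','w8')"
```

```text
pos [545.1 267.2  56.8] rot [ 1.7997e+02 -2.0000e-02  7.5500e+01] F [0.47 0.11 0.45] t 13.25 op 0.006
dx -0.0003 dy -0.0003 dz 0.0118 twist 0.00
```

View pics/w8.png

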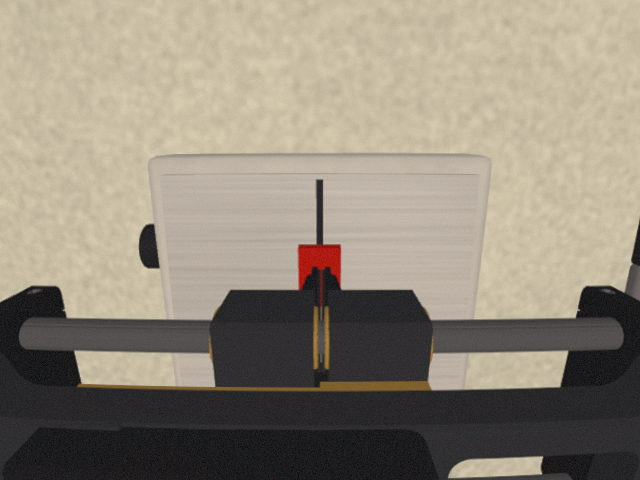

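Shut fingers are centred over the red end (tips at (320,268), red edge (320,245)). Now press in small steps.

```bash
python3 -c "
from h import *
print([np.mean([w('w8',c,r)[2] for c in range(304,337,4)]).round(2) for r in (249,254,259)])"
```

```text
[np.float64(67.45), np.float64(67.56), np.float64(67.79)]
```

Emit:
carry_out([
  {"dx":0,"dy":0,"dz":0.004,"twist":0},
  {"dx":0,"dy":0,"dz":0.008,"twist":0},
  {"dx":0,"dy":0,"dz":0.011,"twist":0},
  {"dx":0,"dy":0,"dz":0.013,"twist":0},
  {"dx":0,"dy":0,"dz":0.013,"twist":0},
])

```text
t: 13.8
eef_pos: [544.6, 267.5, 42.8]
tcp_rot: [-3.141, 0.0, 1.318]
ft_force: [0.0, -0.3, -0.5]
opening: 0.003
```

Emit:
carry_out([
  {"dx":0,"dy":0,"dz":0.001,"twist":0},
  {"dx":0,"dy":0,"dz":0.002,"twist":0},
  {"dx":0,"dy":0,"dz":0.003,"twist":0},
  {"dx":0,"dy":0,"dz":0.003,"twist":0},
])

```text
t: 14.2
eef_pos: [544.7, 267.5, 40.0]
tcp_rot: [-3.142, -0.0, 1.318]
ft_force: [0.2, 0.1, 0.7]
opening: 0.004
```

Emit:
carry_out([
  {"dx":0,"dy":0,"dz":0.001,"twist":0},
  {"dx":0,"dy":0,"dz":0.002,"twist":0},
  {"dx":0,"dy":0,"dz":0.003,"twist":0},
  {"dx":0,"dy":0,"dz":0.003,"twist":0},
])

```text
t: 14.6
eef_pos: [544.6, 267.5, 37.0]
tcp_rot: [-3.141, 0.0, 1.318]
ft_force: [0.5, 0.4, -0.2]
opening: 0.007
```

Emit:
carry_out([
  {"dx":0,"dy":0,"dz":0.0005,"twist":0},
  {"dx":0,"dy":0,"dz":0.001,"twist":0},
  {"dx":0,"dy":0,"dz":0.001,"twist":0},
])

```text
t: 14.9
eef_pos: [544.8, 267.5, 36.2]
tcp_rot: [3.141, -0.0, 1.318]
ft_force: [-0.1, -0.4, 0.8]
opening: 0.004
```

Emit:
carry_out([
  {"dx":0,"dy":0,"dz":0.0005,"twist":0},
  {"dx":0,"dy":0,"dz":0.001,"twist":0},
  {"dx":0,"dy":0,"dz":0.001,"twist":0},
])

```text
t: 15.2
eef_pos: [544.8, 267.6, 36.0]
tcp_rot: [3.141, -0.0, 1.318]
ft_force: [-2.6, -1.8, 9.8]
opening: 0.006
```

Rigid contact at 9.8 N at the height expected for red on the plate. Retract and go over the blue end.

Emit:
carry_out([
  {"dx":0,"dy":0,"dz":0,"twist":0},
  {"dx":0,"dy":0,"dz":0,"twist":0},
  {"dx":0,"dy":0,"dz":-0.01,"twist":0},
  {"dx":0,"dy":0,"dz":-0.04,"twist":0},
  {"dx":0,"dy":0,"dz":-0.08,"twist":0},
])

```text
t: 15.7
eef_pos: [543.9, 267.2, 115.0]
tcp_rot: [-3.139, 0.002, 1.318]
ft_force: [0.5, 1.1, 0.2]
opening: 0.001
```

```bash
python3 -c "
from h import *
p,d=snap('top','top3')
for r in p,:
  p=p.astype(int)
  R=(p[...,0]>p[...,1]+50)&(p[...,0]>p[...,2]+40);B=(p[...,2]>p[...,0]+60)
  for n,m in(('R',R),('B',B)):
    m=m.copy();m[:160]=0;m[270:]=0;m[:,:120]=0;m[:,290:]=0
    ys,xs=np.nonzero(m);print(n,len(xs),xs.mean() if len(xs) else 0,ys.mean() if len(xs) else 0, w('top3',xs.mean(),ys.mean(),67) if len(xs) else '')
go(502.1,102.4,116,75.5)"
```

```text
R 189 155.8095238095238 207.27513227513228 [547.2979904  267.96295472  67.        ]
B 147 238.06802721088437 228.3469387755102 [503.68511861 105.99928106  67.        ]
pos [546.8 268.4 122.4] rot [179.67  -0.23  75.54] F [1.07 0.48 6.43] t 15.75 op 0.006
dx -0.1718 dy -0.0018 dz 0.0064 twist 0.04
```

Emit:
carry_out([
  {"dx":-0.045,"dy":0,"dz":0,"twist":0},
  {"dx":-0.09,"dy":0,"dz":0,"twist":0},
  {"dx":-0.135,"dy":0,"dz":0,"twist":0},
  {"dx":-0.17,"dy":0,"dz":0,"twist":0},
  {"dx":-0.17,"dy":0,"dz":0,"twist":0},
])

```text
t: 16.25
eef_pos: [501.4, 99.9, 115.6]
tcp_rot: [-3.142, 0.0, 1.315]
ft_force: [-0.1, 0.1, 0.1]
opening: 0.004
```

Emit:
carry_out([
  {"dx":0,"dy":0,"dz":0,"twist":0},
  {"dx":0,"dy":0,"dz":0,"twist":0},
  {"dx":0,"dy":0,"dz":0.02,"twist":0},
  {"dx":0,"dy":0,"dz":0.04,"twist":0},
  {"dx":0,"dy":0,"dz":0.04,"twist":0},
])

```text
t: 16.75
eef_pos: [501.3, 103.9, 73.3]
tcp_rot: [-3.138, 0.001, 1.32]
ft_force: [0.1, -0.4, 1.2]
opening: 0.003
```

```bash
python3 lat.py w9; python3 -c "
from h import *
go(502.1,102.4,55,75.5)"
```

```text
pos [501.9 103.8  74.4] rot [-1.7989e+02  3.0000e-02  7.5610e+01] F [-0.22  1.05  0.32] t 16.8 op 0.007
dx -0.0013 dy 0.0005 dz 0.0194 twist 0.11Traceback (most recent call last):
  File "lat.py", line 4, in <module>
    red=(p[...,0]>120)&(p[...,1]<70); ys,xs=np.nonzero(red&(np.arange(480)[:,None]<300)); print('red rows',np.percentile(ys,[1,99]),'cols',xs.min(),xs.max())
                                                                                                           ~~~~~~~~~~~~~^^^^^^^^^^^
    return _quantile_unchecked(
        a, q, axis, out, overwrite_input, method, keepdims, weights)
    return _ureduce(a,
                    func=_quantile_ureduce_func,
    ...<5 lines>...
                    overwrite_input=overwrite_input,
                    method=method)
    r = func(a, **kwargs)
    result = _quantile(arr,
                       quantiles=q,
    ...<2 lines>...
                       out=out,
                       weights=wgt)
    previous = arr[previous_indexes]
               ~~~^^^^^^^^^^^^^^^^^^
IndexError: index 0 is out of bounds for axis 0 with size 0
```

View pics/w9.png

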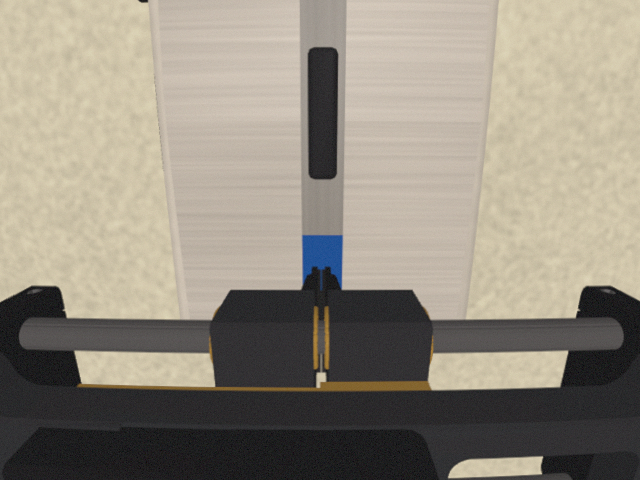

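Fingers are centred over the blue end (tips (321,268), blue from row 235). I check the lean and the press point.

```bash
python3 -c "
from h import *
o=np.array([524.15,184.48,0]);n=np.array([.968,-.2504,0]);d=np.array([.2504,.968,0])
for r in (20,40,190,210,230,240,255): print(r,np.mean([w('w9',c,r)[2] for c in ((310,313,332,336))]).round(2))
X=w('w9',322.5,235.5,72.5)-o;print(X@n,X@d)
T=state()['eef_pos']-o;print(T@n,T@d)"
```

```text
20 69.85
40 69.83
190 69.99
210 70.43
230 70.12
240 70.25
255 70.16
-0.47584325066905747 -64.55785933879196
-1.3371665654770686 -83.67674952972152
```

```bash
python3 -c "
from h import *
o=np.array([524.15,184.48,0]);d=np.array([.2504,.968,0])
for c in (230,430):
  for r in (10,60,120,180,240,280):
    X=[w('w9',c+k,r+j) for k in (-4,0,4) for j in (-3,0,3)];X=np.mean(X,0);print('w9 plate',c,r,((X-o)@d).round(),X[2].round(2))
a=np.load('top3.npz');m=lambda f,u,v:np.median([w(f,u+i,v+j)[2] for i in(-1,0,1) for j in (-1,0,1)]).round(2)
print('top3 R',m('top3',156,207),'B',m('top3',238,228))
print('top1 small R',m('top1',356,164),'B',m('top1',437,188))
for u in range(180,232,4): print(u,w('top3',u,207.3+(u-155.8)*.256).round(1))
for r in (110,125,150,200,260): 
    X=np.mean([w('w7',260+k,r) for k in (-4,0,4)],0);print('w7 plate',((X-o)@d).round(),X[2].round(2))
"
```

```text
w9 plate 230 10 58.0 59.51
w9 plate 230 60 32.0 60.74
w9 plate 230 120 0.0 62.06
w9 plate 230 180 -34.0 60.4
w9 plate 230 240 -71.0 58.91
w9 plate 230 280 -98.0 57.92
w9 plate 430 10 58.0 59.63
w9 plate 430 60 33.0 60.54
w9 plate 430 120 1.0 62.04
w9 plate 430 180 -33.0 60.72
w9 plate 430 240 -71.0 58.97
w9 plate 430 280 -98.0 57.82
top3 R 73.05 B 67.18
top1 small R 8.66 B 8.83
180 [524.4 210.9 100.9]
184 [522.8 203.7  99.2]
188 [521.  196.2  98.5]
192 [519.  188.6  98. ]
196 [517.  181.   97.8]
200 [515.2 173.5  97.1]
204 [512.5 165.4  99.2]
208 [511.5 158.6  95.3]
212 [516.  155.8  71.6]
216 [515.  148.8  67.7]
220 [512.6 140.8  68.7]
224 [511.  133.3  67.2]
228 [508.7 125.4  68. ]
w7 plate 96.0 57.84
w7 plate 86.0 58.3
w7 plate 69.0 59.12
w7 plate 33.0 60.31
w7 plate -13.0 61.55
```

```bash
cat > lean.py <<'E'
from h import *
import sys
f=sys.argv[1];t=state()['t'];p,d=snap('wrist',f);o=np.array([524.15,184.48,0]);dd=np.array([.2504,.968,0])
out=[]
for r in range(5,256,10):
  for c in (307,310,335,338):
    X=w(f,c,r); 
    if 64<X[2]<78: out.append(((X-o)@dd,X[2]))
out=np.array(out);k=np.polyfit(*out.T,1);print(t,'slope',k,'top at +85',np.polyval(k,85),'-85',np.polyval(k,-85),len(out))
E
python3 lean.py w10; python3 lean.py w11;python3 -c "
from h import *
m=lambda f,u,v:np.array([w(f,u+i,v+j)[2] for i in(-2,0,2) for j in (-1,0,1)]).round(1)
print('top3 R',m('top3',156,207),'B',m('top3',238,228));snap('top','top4');print('top4 R',m('top4',156,207),'B',m('top4',238,228))
p=cv2.imread('pics/top4.png')[150:290,100:300];cv2.imwrite('pics/c4.png',cv2.resize(p,(0,0),fx=4,fy=4))"
```

```text
16.8 slope [1.08446517e-02 7.00012330e+01] top at +85 70.92302844463201 -85 69.07943765503025 68
16.85 slope [2.32987070e-02 7.00146015e+01] top at +85 71.99499156935236 -85 68.03421137311655 77
top3 R [73.  73.3 72.9 72.  73.3 72.9 73.5 74.7 74.3] B [68.6 69.2 67.4 67.6 67.2 68.6 67.6 67.5 68.1]
top4 R [640.1 643.5 646.7 640.1 643.2 646.4 640.  643.2 646.9] B [566.  567.3 567.1 461.2 533.8 534.6 457.3 454.  449.1]
```

View pics/c4.png

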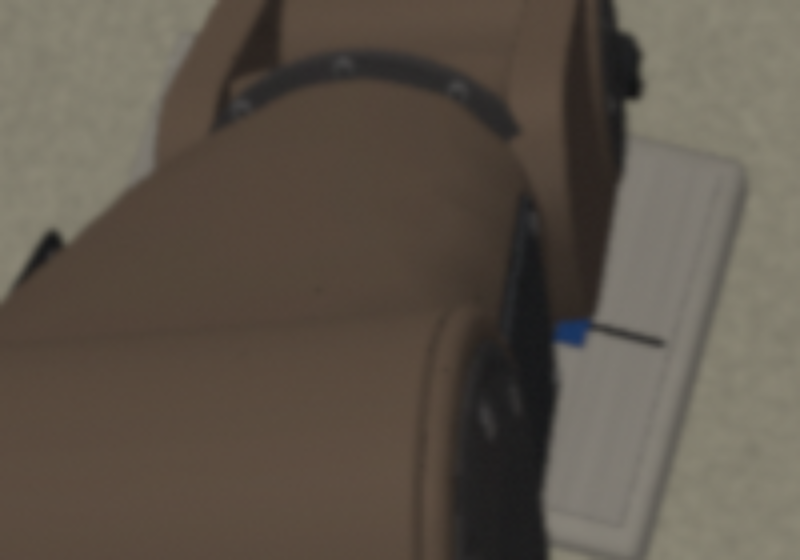

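The bar is still rocking on its own, so the pressed state did not last. I let it settle and measure again.

Emit:
carry_out([
  {"dx":0,"dy":0,"dz":0,"twist":0},
  {"dx":0,"dy":0,"dz":0,"twist":0},
  {"dx":0,"dy":0,"dz":0,"twist":0},
  {"dx":0,"dy":0,"dz":0,"twist":0},
  {"dx":0,"dy":0,"dz":0,"twist":0},
])

```text
t: 17.45
eef_pos: [502.3, 102.9, 75.2]
tcp_rot: [3.142, -0.0, 1.318]
ft_force: [0.2, -0.5, -0.0]
opening: 0.002
```

```bash
for i in 12 13 14 15 16 17; do python3 lean.py w$i; done
```

```text
17.45 slope [7.90670660e-03 7.00295972e+01] top at +85 70.70166729139956 -85 69.35752716961022 78
17.5 slope [1.83684354e-02 6.99666376e+01] top at +85 71.52795461660958 -85 68.40532059231285 78
17.55 slope [2.79114027e-02 7.00604752e+01] top at +85 72.43294443040543 -85 67.68800597840055 78
17.6 slope [2.94447975e-02 7.00702391e+01] top at +85 72.57304693018192 -85 67.5674313577802 78
17.65 slope [2.49598361e-02 7.00109121e+01] top at +85 72.13249812541333 -85 67.88932598880687 78
17.7 slope [1.44714696e-02 7.00760233e+01] top at +85 71.30609821708555 -85 68.84594838539903 78
```

```bash
cat > leans.py <<'E'
from h import *
import sys
o=np.array([524.15,184.48,0]);dd=np.array([.2504,.968,0])
def lean(f='tmp'):
    t=state()['t'];snap('wrist',f);out=[]
    for r in range(5,256,15):
        for c in (307,310,335,338):
            X=w(f,c,r)
            if 64<X[2]<78: out.append(((X-o)@dd,X[2]))
    k=np.polyfit(*np.array(out).T,1);return round(t,2),round(k[0],4),round(k[1],2)
for i in range(int(sys.argv[1])): print(*lean())
E
python3 leans.py 20
```

```text
17.75 0.0033 70.07
17.8 -0.0104 70.04
17.85 -0.0239 70.05
17.9 -0.0374 70.0
17.95 -0.0365 70.1
18.0 -0.0309 70.01
18.05 -0.0155 70.0
18.1 -0.0005 70.07
18.15 0.0081 69.94
18.2 0.0203 70.01
18.25 0.0266 70.08
18.3 0.0259 70.01
18.35 0.0217 70.02
18.4 0.0128 70.06
18.45 0.0012 70.1
18.5 -0.0137 70.0
18.55 -0.0265 70.08
18.6 -0.0373 70.06
18.65 -0.037 70.07
18.7 -0.0274 70.06
```

Slope over time: the bar bounces with almost no damping (period ~0.75 s). Its mass centre is only ~0.3 mm to the red side of the ridge, because fast releases leave it rocking. Plan:
1. Press red again, hold, and release slowly.
2. Press blue so that it rocks over.
3. While pressing blue, drag the bar ~1 mm towards blue so it stays on that side.

Emit:
carry_out([
  {"dx":0.02,"dy":0,"dz":-0.02,"twist":0},
  {"dx":0.065,"dy":0,"dz":-0.02,"twist":0},
  {"dx":0.11,"dy":0,"dz":-0.02,"twist":0},
  {"dx":0.15,"dy":0,"dz":-0.02,"twist":0},
  {"dx":0.17,"dy":0,"dz":0,"twist":0},
])

```text
t: 19.25
eef_pos: [546.4, 270.9, 76.8]
tcp_rot: [3.138, -0.003, 1.32]
ft_force: [-0.4, 0.0, -0.1]
opening: 0.006
```

Emit:
carry_out([
  {"dx":0,"dy":0,"dz":0.015,"twist":0},
  {"dx":0,"dy":0,"dz":0.026,"twist":0},
  {"dx":0,"dy":0,"dz":0.026,"twist":0},
  {"dx":0,"dy":0,"dz":0.026,"twist":0},
])

```text
t: 19.65
eef_pos: [544.9, 267.1, 49.4]
tcp_rot: [-3.142, -0.0, 1.318]
ft_force: [0.3, -1.1, 1.6]
opening: 0.003
```

```bash
python3 -c "
from h import *
go(544.7,267,40,75.5)"
```

```text
pos [544.9 267.1  49.4] rot [-180.     -0.     75.49] F [ 0.31 -1.07  1.6 ] t 19.65 op 0.003
dx -0.0001 dy -0.0002 dz 0.0094 twist -0.01
```

Emit:
carry_out([
  {"dx":0,"dy":0,"dz":0.004,"twist":0},
  {"dx":0,"dy":0,"dz":0.007,"twist":0},
  {"dx":0,"dy":0,"dz":0.0085,"twist":0},
  {"dx":0,"dy":0,"dz":0.01,"twist":0},
  {"dx":0,"dy":0,"dz":0.0115,"twist":0},
])

```text
t: 20.15
eef_pos: [544.8, 267.5, 37.6]
tcp_rot: [3.142, -0.0, 1.318]
ft_force: [0.5, 0.2, -0.1]
opening: 0.001
```

Emit:
carry_out([
  {"dx":0,"dy":0,"dz":0.001,"twist":0},
  {"dx":0,"dy":0,"dz":0.0018,"twist":0},
  {"dx":0,"dy":0,"dz":0.0018,"twist":0},
  {"dx":0,"dy":0,"dz":0.0018,"twist":0},
])

```text
t: 20.55
eef_pos: [544.7, 267.5, 36.1]
tcp_rot: [3.141, -0.0, 1.318]
ft_force: [-1.9, -0.4, 4.5]
opening: 0.006
```

Red end is down and rigid (4.5 N). Hold, then release slowly.

Emit:
carry_out([
  {"dx":0,"dy":0,"dz":0.0003,"twist":0},
  {"dx":0,"dy":0,"dz":0.0003,"twist":0},
  {"dx":0,"dy":0,"dz":0,"twist":0},
  {"dx":0,"dy":0,"dz":-0.0003,"twist":0},
  {"dx":0,"dy":0,"dz":-0.0006,"twist":0},
])

```text
t: 21.05
eef_pos: [544.7, 267.5, 36.3]
tcp_rot: [-3.142, -0.0, 1.318]
ft_force: [-1.4, -0.0, 0.0]
opening: 0.001
```

Emit:
carry_out([
  {"dx":0,"dy":0,"dz":-0.0003,"twist":0},
  {"dx":0,"dy":0,"dz":-0.0008,"twist":0},
  {"dx":0,"dy":0,"dz":-0.002,"twist":0},
  {"dx":0,"dy":0,"dz":-0.004,"twist":0},
  {"dx":0,"dy":0,"dz":-0.008,"twist":0},
])

```text
t: 21.55
eef_pos: [544.6, 267.4, 44.4]
tcp_rot: [-3.141, 0.0, 1.318]
ft_force: [0.1, -0.5, 0.6]
opening: 0.003
```

Emit:
carry_out([
  {"dx":0,"dy":0,"dz":-0.02,"twist":0},
  {"dx":0,"dy":0,"dz":-0.055,"twist":0},
  {"dx":-0.045,"dy":0,"dz":-0.055,"twist":0},
  {"dx":-0.09,"dy":0,"dz":-0.055,"twist":0},
  {"dx":-0.135,"dy":0,"dz":-0.055,"twist":0},
])

```text
t: 22.05
eef_pos: [510.4, 135.7, 100.0]
tcp_rot: [3.141, -0.0, 1.319]
ft_force: [-0.2, -0.6, -0.2]
opening: 0.006
```

Emit:
carry_out([
  {"dx":-0.03,"dy":0,"dz":0,"twist":0},
  {"dx":-0.035,"dy":0,"dz":0.025,"twist":0},
  {"dx":-0.035,"dy":0,"dz":0.025,"twist":0},
])

```text
t: 22.35
eef_pos: [501.1, 101.8, 73.2]
tcp_rot: [-3.139, 0.001, 1.316]
ft_force: [-0.0, 0.6, 0.8]
opening: 0.008
```

```bash
python3 leans.py 5; python3 -c "
from h import *
go(502.1,102.4,46,75.5)"
```

```text
22.35 0.0128 70.0
22.4 0.014 70.11
22.45 0.0093 70.07
22.5 0.0069 69.94
22.55 -0.0007 69.95
pos [502.7 103.6  75.1] rot [ 1.7994e+02 -3.0000e-02  7.5590e+01] F [ 0.48 -0.2   0.39] t 22.6 op 0.004
dx -0.0013 dy -0.0003 dz 0.0291 twist 0.09
```

Emit:
carry_out([
  {"dx":-0.001,"dy":0,"dz":0.015,"twist":0},
  {"dx":-0.001,"dy":0,"dz":0.026,"twist":0},
  {"dx":-0.001,"dy":0,"dz":0.029,"twist":0},
  {"dx":-0.001,"dy":0,"dz":0.0305,"twist":0},
  {"dx":-0.001,"dy":0,"dz":0.032,"twist":0},
])

```text
t: 23.1
eef_pos: [502.2, 102.1, 42.6]
tcp_rot: [3.141, -0.0, 1.318]
ft_force: [1.1, 0.2, -0.5]
opening: 0.005
```

Emit:
carry_out([
  {"dx":0,"dy":0,"dz":0.0015,"twist":0},
  {"dx":0,"dy":0,"dz":0.003,"twist":0},
  {"dx":0,"dy":0,"dz":0.0045,"twist":0},
  {"dx":0,"dy":0,"dz":0.006,"twist":0},
  {"dx":0,"dy":0,"dz":0.006,"twist":0},
])

```text
t: 23.6
eef_pos: [502.0, 101.9, 36.3]
tcp_rot: [-3.142, -0.0, 1.318]
ft_force: [0.3, 0.3, -0.1]
opening: 0.002
```

```bash
python3 leans.py 1; python3 -c "
from h import *
go(502.1,102.4,36,75.5)"
```

```text
23.6 0.0409 70.03
pos [502.  101.9  36.4] rot [-1.800e+02 -1.000e-02  7.553e+01] F [ 0.44 -0.88 -0.12] t 23.65 op 0.005
dx 0.0005 dy -0.0000 dz 0.0004 twist 0.03
```

Blue is now down (slope 0.041). Press firmer, then a small drag toward blue.

Emit:
carry_out([
  {"dx":0,"dy":0,"dz":0.0005,"twist":0},
  {"dx":0,"dy":0,"dz":0.001,"twist":0},
  {"dx":0,"dy":0,"dz":0.0015,"twist":0},
  {"dx":0,"dy":0,"dz":0.0015,"twist":0},
])

```text
t: 24.05
eef_pos: [502.1, 101.9, 35.9]
tcp_rot: [3.141, -0.0, 1.318]
ft_force: [-4.6, -1.8, 14.2]
opening: 0.008
```

Emit:
carry_out([
  {"dx":-0.0005,"dy":0,"dz":0,"twist":0},
  {"dx":-0.001,"dy":0,"dz":0,"twist":0},
  {"dx":-0.0015,"dy":0,"dz":0,"twist":0},
  {"dx":-0.002,"dy":0,"dz":0,"twist":0},
  {"dx":-0.002,"dy":0,"dz":0,"twist":0},
])

```text
t: 24.55
eef_pos: [502.5, 100.6, 35.9]
tcp_rot: [3.139, -0.002, 1.318]
ft_force: [-0.7, 5.9, 10.7]
opening: 0.004
```

```bash
python3 leans.py 1; python3 -c "
from h import *
go(502.1,102.4,36,75.5)
p=np.load('tmp.npz')['p'].astype(int)
q=(p[...,2]>p[...,0]+50)&(p[...,2]>p[...,1]+30)
for f in('w9','tmp'):
  p=np.load(f+'.npz')['p'].astype(int);b=p[150:262,308:336,2]-p[150:262,308:336,0];b=b.mean(1);print(f,150+np.interp(45,b,np.arange(len(b))))
a=np.load('tmp.npz');r=np.argmax(b>45)+150;X=w('tmp',322,r-.5,67.3);print(r,(X-np.array([524.15,184.48,0]))@np.array([.2504,.968,0]))
"
```

```text
24.55 0.0427 69.95
pos [502.5 100.6  35.9] rot [ 1.7985e+02 -1.0000e-01  7.5520e+01] F [ 0.22  5.25 10.28] t 24.6 op 0.003
dx 0.0016 dy -0.0009 dz -0.0001 twist 0.02
w9 234.6749285033365
tmp 249.06670822942644
250 -66.0938320258752
```

Emit:
carry_out([
  {"dx":0,"dy":0,"dz":-0.0003,"twist":0},
  {"dx":0,"dy":0,"dz":-0.0006,"twist":0},
  {"dx":0,"dy":0,"dz":-0.0009,"twist":0},
  {"dx":0,"dy":0,"dz":-0.0012,"twist":0},
  {"dx":0,"dy":0,"dz":-0.0015,"twist":0},
])

```text
t: 25.1
eef_pos: [501.1, 99.9, 36.2]
tcp_rot: [-3.141, 0.0, 1.318]
ft_force: [-0.3, 0.2, -0.1]
opening: 0.006
```

Emit:
carry_out([
  {"dx":0,"dy":0,"dz":-0.0003,"twist":0},
  {"dx":0,"dy":0,"dz":-0.0008,"twist":0},
  {"dx":0,"dy":0,"dz":-0.002,"twist":0},
  {"dx":0,"dy":0,"dz":-0.005,"twist":0},
  {"dx":0,"dy":0,"dz":-0.012,"twist":0},
])

```text
t: 25.6
eef_pos: [501.2, 100.0, 48.4]
tcp_rot: [-3.141, 0.0, 1.318]
ft_force: [0.5, 0.2, 0.3]
opening: 0.005
```

```bash
python3 leans.py 9; python3 -c "
from h import *
go(502.1,102.4,36,75.5)"
```

```text
25.6 0.0389 70.06
25.65 0.0335 69.88
25.7 0.0321 70.04
25.75 0.0294 70.01
25.8 0.0305 69.99
25.85 0.0329 70.08
25.9 0.0369 70.12
25.95 0.0379 69.99
26.0 0.0378 70.2
pos [501.4 100.   48.3] rot [-179.99   -0.     75.53] F [0.38 0.25 0.43] t 26.05 op 0.002
dx 0.0025 dy 0.0001 dz 0.0123 twist 0.03
```

The bar now stays leaning on blue, with a small bounce dying out. Withdraw, let it settle and check.

Emit:
carry_out([
  {"dx":0,"dy":0,"dz":-0.03,"twist":0},
  {"dx":0,"dy":0,"dz":-0.07,"twist":0},
  {"dx":-0.02,"dy":0,"dz":-0.11,"twist":0},
  {"dx":-0.02,"dy":0,"dz":-0.15,"twist":0},
  {"dx":-0.02,"dy":0,"dz":-0.15,"twist":0},
])

```text
t: 26.55
eef_pos: [498.4, 80.4, 203.0]
tcp_rot: [3.134, -0.002, 1.318]
ft_force: [0.3, 0.0, 0.2]
opening: 0.002
```

Emit:
carry_out([
  {"dx":0,"dy":0,"dz":0,"twist":0},
  {"dx":0,"dy":0,"dz":0,"twist":0},
  {"dx":0,"dy":0,"dz":0,"twist":0},
  {"dx":0,"dy":0,"dz":0,"twist":0},
  {"dx":0,"dy":0,"dz":0,"twist":0},
])

```text
t: 27.05
eef_pos: [496.3, 80.7, 197.7]
tcp_rot: [-3.14, 0.0, 1.318]
ft_force: [-0.1, 0.2, 0.1]
opening: 0.005
```

Run:
```python
from h import *
o=np.array([524.15,184.48,0]);n=np.array([.968,-.2504,0]);d=np.array([.2504,.968,0])
for i in range(8):
    f='f%d'%(i%2); t=state()['t']; p,_=snap('wrist',f); p=p.astype(int)
    R=(p[...,0]>120)&(p[...,1]<70); B=(p[...,2]>p[...,0]+50)&(p[...,2]>p[...,1]+30)
    o_=[]
    for m in (R,B):
        m=m.copy(); m[:, :270]=0; m[:,370:]=0; m[265:]=0; ys,xs=np.nonzero(m)
        if len(xs)<30: o_.append(None); continue
        z=np.median([w(f,x,y)[2] for x,y in zip(xs[::15],ys[::15])]); X=w(f,np.median(xs),(ys.min()+ys.max())/2,z)-o
        o_.append((len(xs),ys.min(),ys.max(),z.round(2),(X@n).round(2),(X@d).round(2)))
    print(round(t,2),o_)
p=np.load('f1.npz')['p']; cv2.imwrite('pics/fin.png',p[:,:,::-1]);print(state()['eef_pos'])
```

```text
27.05 [(504, np.int64(0), np.int64(17), np.float64(nan), np.float64(nan), np.float64(nan)), (919, np.int64(176), np.int64(213), np.float64(67.16), np.float64(-0.33), np.float64(-83.34))]
27.1 [(507, np.int64(0), np.int64(17), np.float64(nan), np.float64(nan), np.float64(nan)), (920, np.int64(176), np.int64(213), np.float64(66.93), np.float64(-0.24), np.float64(-83.39))]
27.15 [(502, np.int64(0), np.int64(17), np.float64(nan), np.float64(nan), np.float64(nan)), (922, np.int64(176), np.int64(213), np.float64(66.87), np.float64(-0.16), np.float64(-83.41))]
27.2 [(502, np.int64(0), np.int64(17), np.float64(nan), np.float64(nan), np.float64(nan)), (923, np.int64(176), np.int64(213), np.float64(66.9), np.float64(-0.1), np.float64(-83.42))]
27.25 [(501, np.int64(0), np.int64(18), np.float64(nan), np.float64(nan), np.float64(nan)), (925, np.int64(176), np.int64(213), np.float64(67.38), np.float64(-0.06), np.float64(-83.36))]
27.3 [(508, np.int64(0), np.int64(18), np.float64(nan), np.float64(nan), np.float64(nan)), (925, np.int64(176), np.int64(213), np.float64(67.42), np.float64(-0.04), np.float64(-83.36))]
27.35 [(515, np.int64(0), np.int64(18), np.float64(nan), np.float64(nan), np.float64(nan)), (926, np.int64(176), np.int64(213), np.float64(67.33), np.float64(-0.02), np.float64(-83.38))]
27.4 [(513, np.int64(0), np.int64(18), np.float64(nan), np.float64(nan), np.float64(nan)), (927, np.int64(176), np.int64(213), np.float64(67.2), np.float64(-0.01), np.float64(-83.4))]
[496.50141288  80.61167768 198.42606027]
  return _methods._mean(a, axis=axis, dtype=dtype,
  ret = ret.dtype.type(ret / rcount)
```

Run:
```python
from h import *
o=np.array([524.15,184.48,0]);n=np.array([.968,-.2504,0]);d=np.array([.2504,.968,0])
t=state()['t'];p,_=snap('wrist','g1');p=p.astype(int)
R=(p[...,0]>120)&(p[...,1]<70); B=(p[...,2]>p[...,0]+50)&(p[...,2]>p[...,1]+30)
for m,rs,z in((R,(3,14),73),(B,(180,208),67)):
    for r in rs:
        c=np.nonzero(m[r,270:370])[0].mean()+270;X=w('g1',c,r,z)-o;print('bar',r,c,(X@n).round(2),(X@d).round(2),w('g1',c,r)[2].round(1))
for r in range(218,262,8):
    g=p[r,300:345].sum(1);wt=np.clip(np.median(g)-g-150,0,None)
    if wt.sum(): c=(wt*np.arange(300,345)).sum()/wt.sum();X=w('g1',c,r,57.5)-o;print('line',r,c.round(1),(X@n).round(2),(X@d).round(2))
print(t)
```

```text
bar 3 319.5 -1.24 75.46 72.7
bar 14 319.5 -1.24 67.11 72.1
bar 180 321.0 -0.0 -70.02 67.6
bar 208 321.0 0.0 -96.17 66.6
line 218 320.7 -0.28 -107.78
line 226 320.7 -0.25 -115.77
line 234 320.7 -0.29 -123.85
line 242 320.7 -0.28 -132.03
27.45
```

```bash
python3 -c "
from cell import *
print(job_done())"
```

```text
the job is handed in; nothing more can be done
None
```

I laid the small straightedge on the plate's centre line, middle over middle. I pressed the red end down (9.8 N, then again at about 4.5 N), and then the blue end (up to about 14 N) until it rocked over. I handed the job in at about 27.5 s, with the gripper well clear of the bar.

**Last checks:**
- The bar rests on the blue side, with the blue top at about 67 mm and the red top at about 72.5 mm.
- Its sideways offset from the line is about 0.3–0.5 mm at each end.
- Its middle is about 1 mm or less from the plate's middle. Two of my estimates of this disagreed by about 2.7 mm, which is within camera calibration error.

**What went wrong or needed mending:**
- **First grasp missed.** The real finger tips are about 31 mm above the reported tool point, so the fingers closed above the grip. I corrected for this and the second grasp held.
- **The bar kept rocking.** After I let go and pressed red the first time, it kept rocking from side to side. I pressed red a second time more gently, but it still rocked a little before I pressed blue.
- **The bar was moved slightly.** While holding blue down I dragged it about 1 mm towards blue so it would stay on that side.
- **Final picture not viewed.** The viewer's limit was reached, so the last check used only numbers taken from the camera images.

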